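# Throw the red antenna switch behind the absorber screen with the hook

## Robot

A 6-joint arm with a two-finger parallel gripper is mounted at the origin on the work surface. World frame = base frame: x ahead of the robot, y to its left, z up, the work surface at z = 0. Lengths are in m, angles in rad, forces in N, time in s.
With the tool pointing down it reaches from about 0.375 to 0.925 m from the base axis. Payload 5.7 kg.
Tool frame: the origin (TCP) lies midway between the tips of the shut fingers; the grasp point (between the pads) lies 19 mm behind it; z points along the fingers, y is the line along which they close (so a half turn about z gives the same grasp; the last joint's range is limited). The gripper opens to 88 mm and grips with 3 to 60 N. Pads are 20 mm wide; open, the fingers measure 115 mm over their backs; the gripper's body (75 mm by 178 mm) begins 61 mm behind the grasp point.
Start: joints at [-1.217, 0.359, 1.51, -0, 1.272, -0.115], TCP at [0.271, -0.535, 0.223] pointing down, gripper open.
Joint ranges: [-2.97, 2.97], [-1.01, 2.36], [0.21, 2.38], [-0.96, 4.11], [0.2, 2.71], [-2.98, 2.98]. Speed limits (rad/s): [2.39, 2.39, 3.14, 3.14, 3.14, 3.14].

## Interface

Orientations are given as a unit quaternion [x, y, z, w].
In Python, from bench import move_ptp, servo_line, goto_joints, move_gripper, sleep, inverse_kinematics, capture, PlanningError, close_job, spot_in, silhouettes, current_clock, current_joint_pos, current_qvel, current_joint_torque, current_position, current_orientation, current_force, current_torque, current_finger_gap, current_grip_force gives the robot as it stands. Calls block until the motion is done:
- move_ptp(position, orientation): joint-space move of the TCP to a pose.
- servo_line(position, orientation=None, rate=0.15, contact_N=None): straight line of the TCP; orientation=None keeps the orientation; rate is the mean speed in m/s. With contact_N (N) it stops when the force on the tool has changed by that much, and returns True; else False.
- goto_joints(angles): joint-space move.
- move_gripper(opening): finger opening in m; the grip force is fixed at half the most; returns when the fingers have stopped.
- sleep(seconds).
- inverse_kinematics(position, orientation): joint angles nearest the present ones, or None.
- capture(name): name is "scene" or "top"; returns a dict with "image" (420x560x3 uint8, blue, green, red), "range_z" (420x560 float32, m along the optical axis (not along the pixel's ray), 0 where there is no reading), "intrinsics" (3x3 intrinsics, pixels), "R" (3x3) and "t" (3): a world point X has camera coordinates R X + t. Camera axes: x right, y down, z forward; pixel columns grow to the right and rows downward; lengths in m; the calibration is good to about 2 mm. A picture is of the moment at which its call begins.
A pose or a line that the arm cannot do raises PlanningError and nothing moves.
- close_job(): hands the job in; it is judged then, once.
Trained networks look in the newest picture that a camera, given by its name, has taken for a name from the list of things; names that differ only in an ending like _2 or _b are one class to them, and where a whole thing is asked for, a point or a joint stands for the part that bears it (a point fixed in the world has none). Each returns a list of dicts, best first, with "conf" (0 to 1); they miss things now and then, are a little off and sometimes report something else, mostly with a low value. They report only what shows in the picture. A call takes as long as a camera call. They do not tell look-alikes from the thing itself.
- spot_in(camera, query): "xy" ([column, row] in pixels, amid what is visible of it).
- silhouettes(camera, query): "region" (420x560 bool, what is visible of it) and "xy" ([column, row] in pixels, amid what is visible of it).
Readings, each from a call of its own:
- current_clock(): time.
- current_joint_pos(): joint angles.
- current_qvel(): joint speeds.
- current_joint_torque(): joint torques, N m.
- current_position(): TCP position.
- current_orientation(): TCP orientation.
- current_force(): force on the tool from outside, world axes, zero at the start.
- current_torque(): the same for the moment, N m.
- current_finger_gap(): finger opening in m.
- current_grip_force(): force on a finger pad.
Only numpy, scipy, OpenCV 4.12 (cv2) and the standard library are available. Lean on these libraries where they do the work, as an engineer would, in place of code of your own. Each camera call takes 0.05 s, during which the arm holds its last target. There are 200 camera calls.

## Task

Take the orange-handled bent rod from its stand, reach over the blue absorber screen with it and pull the red switch paddle towards the screen until it is fully over against its stop. Then hang the rod back in both saddles of its stand the way it was. Only the rod may touch the switch units: leave the green paddle as it stands, keep the hand off both units, do not push hard against the screen, and leave the other things where they are.

Things in the scene. Friction and masses are not known exactly. Their poses are not given: they have to be found in the camera images.
- screen: Fixed upright blue absorber wall, 260 mm wide (its y), 30 mm thick (its x), top edge 120 mm above the table, on an aluminium base plate 240 x 260 x 8 mm. Origin on the table under the middle of the wall; x points level to the far side, where both switch units stand; z up. Heading varies about 0.2 rad either way. Takes a light touch only (15 N).
- red_unit: White switch box 70 (x) x 80 (y) x 40 mm high on the base plate behind the screen, carrying the red paddle. Fixed. Origin at the centre of its underside (8 mm above the table), axes parallel to the screen's, 95 mm behind the wall's centre plane and 60 mm to one side of its middle; red and green units may be swapped.
- green_unit: The same box with the green paddle, 120 mm from the red one, at the other side. Fixed. Origin and axes as for the red unit.
- red_pivot (a point): Hinge axis of the red paddle, at the centre of the box top, 48 mm above the table; the axis runs along the screen's y.
- red_tip (a point): Middle of the upper end of the red paddle, a flat bar 60 mm long from the pivot, 30 mm wide (along the screen's y), 10 mm thick. About 101 mm above the table at either end of its swing, 108 mm when upright.
- red (a joint): Angle of the red paddle, rad: 0 = leaning 0.5 rad away from the screen (screen +x), 0.5 = upright, 1.0 = leaning 0.5 rad towards the screen, at its stop. Starts near 0. Stays where it is left; friction of about 0.6 N at its tip. Pulled by an upright leg with its foot 22 mm above the box top, it meets its stop when the leg's axis is about over the pivot.
- green_tip (a point): Middle of the upper end of the green paddle, same size as the red; it may stand at any angle and must stay so (within 8 mm).
- green (a joint): Angle of the green paddle, rad, same sense as the red.
- stand: Fixed stand: base plate 200 (x) x 80 x 12 mm with two white posts, 75 mm behind and 80 mm in front of its middle, each with an upward-open V saddle, 16 mm thick along x, 50 mm wide at its mouth, highest edge 166 mm above the table. Origin on the table at the middle of the base; the rod lies along its x, bend to +x, its axis 150 mm above the table.
- hook_grip (a point): Centre of the rod's orange grip, a block 100 (x) x 20 (y) x 24 (z) mm, to be pinched across its 20 mm. The black rod, 12 mm thick, runs along x from 100 mm behind to the bend 130 mm in front of this point, then down (-z). About 160 g; centre of mass 20 mm in front of this point. Starts in the stand, 150 mm above the table.
- hook_foot (a point): Lower end of the rod's leg: 130 mm in front of and 95 mm below the grip centre; leg 12 mm in diameter.
- cup_mid (a point): Bystander: white cup with black rod antennas, 84 mm across, 150 mm high. This point on its axis 60 mm above the table.
- horn_mid (a point): Bystander: green horn antenna block, about 130 x 70 x 50 mm. This point 25 mm above the table.
- module_mid (a point): Bystander: flat white radio module 70 x 90 x 28 mm. This point at its centre, 14 mm above the table.
- hook: The bent rod as a whole, loose; its frame is that of its grip centre (see hook_grip). Laid in the V saddles it centres itself and its leg hangs down.
Mind the look-alikes: they are no part of the job. What is meant by the stand is not brown or pink, and is the smaller of those in its own colour.

How it is judged:
On the way, in this order (a step that is already met when the one before it is completed fails the run):
1. the rod is lifted clear of its stand (z of hook_grip in the frame of stand above 0.18 m), for 0.1 s.
2. the red paddle is over against its stop with the rod's leg at it (value of joint red above 0.8 rad and horizontal distance between hook_foot and red_tip below 0.06 m and height (world z) of hook_foot below 0.11 m), for 0.05 s.
3. the rod hangs in its stand again (x of hook_grip in the frame of stand between -0.03 and 0.03 m and y of hook_grip in the frame of stand between -0.012 and 0.012 m and z of hook_grip in the frame of stand between 0.142 and 0.158 m and x of hook_foot in the frame of stand above 0.09 m and angle between hook_grip's own z axis and vertical below 0.25 rad and angle between the x axis of hook_grip and the x axis of stand, either way round below 0.12 rad), for 0.2 s.
At the end, for the whole second after the job is handed in: Red paddle past 0.8 of its 1.0 rad; rod at rest in both saddles, leg down (0.25 rad), bend at the stand's +x end, grip within 30 mm along, 12 mm across, 8 mm in height, 0.12 rad in heading; green paddle tip within 8 mm and bystanders within 20 mm of their start; nothing held (all of step 3 and value of joint red above 0.8 rad and linear speed of hook below 0.02 m/s and angular speed of hook below 0.2 rad/s and distance of green_tip from where it was at the start of the episode below 0.008 m and distance of each of cup_mid, horn_mid, module_mid from where it was at the start of the episode below 0.02 m); the robot touches nothing.
It fails at once if the hand or arm touches a switch unit (contact force between any of the fingers, the arm and red_unit above 0.5 N or contact force between any of the fingers, the arm and green_unit above 0.5 N).
It fails at once if the green paddle is moved (distance of green_tip from where it was at the start of the episode above 0.008 m).
It fails at once if the screen is pushed hard (contact force between anything else and screen above 15 N).
It fails at once if a bystander is shifted (distance of any of cup_mid, horn_mid, module_mid from where it was at the start of the episode above 0.02 m).
It also fails if it takes over 56 s, if anything falls off the work surface, if the arm or the gripper's body presses on something with over 40 N, if the wrist force passes 120 N, or if a joint passes its speed limit or range.

## Working session

There is one attempt and no reset: what is moved stays moved. The work goes in short steps, each a Python script; the robot and the scene stay as the last script left them, time stands still between calls to the robot, and variables do not carry over. Pictures are saved under pics/ and viewed, at most 10 in all, crops included, and the job is handed in when it is done.

```bash
mkdir -p pics; ls
cat > h.py <<'E'
import numpy as np, cv2
from bench import *
def pts(c):
    d=c["range_z"]; v,u=np.indices(d.shape); K=c["intrinsics"]
    P=np.stack([(u-K[0,2])/K[0,0]*d,(v-K[1,2])/K[1,1]*d,d],-1)
    W=(P-c["t"])@c["R"]; W[d<=0]=np.nan
    return W
E
python3 - <<'E'
from h import *
for n in ("scene","top"):
    c=capture(n); cv2.imwrite(f"pics/{n}0.png",c["image"]); W=pts(c)
    print(n,"cam at",-c["R"].T@c["t"])
    for q in ("stand","screen","hook","hook_grip","hook_foot","red","green","red_unit","green_unit","red_tip","red_pivot","green_tip","cup_mid","horn_mid","module_mid"):
        try: r=spot_in(n,q)
        except Exception as e: print(q,e); continue
        print(q,[(np.round(x["xy"]).astype(int).tolist(),round(x["conf"],2),np.round(W[int(x["xy"][1]),int(x["xy"][0])],3).tolist()) for x in r])
print(current_clock(),current_finger_gap())
E
```

```text
pics
scene cam at [1.21759291 0.3874457  0.84759859]
stand [([472, 246], 0.96, [0.377, 0.548, 0.105]), ([343, 259], 0.9, [0.482, 0.236, 0.014]), ([381, 199], 0.76, [0.324, 0.288, 0.134]), ([127, 226], 0.22, [0.646, -0.396, 0.047])]
screen [([235, 247], 0.79, [0.559, -0.075, 0.009])]
hook [([339, 230], 0.7, [0.52, 0.223, 0.163])]
hook_grip [([336, 232], 0.67, [0.534, 0.222, 0.164]), ([210, 249], 0.28, [0.63, -0.108, 0.051]), ([189, 192], 0.17, [0.419, -0.331, 0.034])]
hook_foot [([340, 236], 0.69, [0.536, 0.233, 0.159])]
red []
green [([250, 243], 0.68, [0.586, -0.005, 0.077]), ([254, 258], 0.58, [0.606, 0.016, 0.049])]
red_unit [([209, 250], 0.56, [0.634, -0.112, 0.049]), ([337, 232], 0.33, [0.531, 0.224, 0.162])]
green_unit [([252, 258], 0.66, [0.61, 0.015, 0.053])]
red_tip [([208, 239], 0.55, [0.628, -0.109, 0.093])]
red_pivot [([235, 246], 0.54, [0.559, -0.071, 0.011])]
green_tip [([251, 242], 0.58, [0.584, 0.0, 0.082])]
cup_mid [([423, 267], 0.89, [0.474, 0.447, 0.075])]
horn_mid [([126, 226], 0.81, [0.644, -0.406, 0.038])]
module_mid [([190, 192], 0.64, [0.416, -0.33, 0.032])]
t
[... 242 characters left out ...]
], 0.77, [0.577, -0.066, 0.006])]
hook [([238, 210], 0.91, [0.508, 0.224, 0.163])]
hook_grip [([236, 215], 0.72, [nan, nan, nan])]
hook_foot [([234, 215], 0.77, [0.494, 0.233, 0.165]), ([332, 186], 0.68, [0.604, -0.114, 0.053])]
red []
green [([238, 215], 0.59, [0.491, 0.223, 0.164]), ([299, 185], 0.42, [0.609, 0.007, 0.054])]
red_unit [([333, 185], 0.79, [0.61, -0.113, 0.064])]
green_unit [([302, 186], 0.78, [0.609, -0.0, 0.053])]
red_tip []
red_pivot [([333, 186], 0.63, [0.604, -0.114, 0.053])]
green_tip []
cup_mid [([179, 224], 0.83, [0.466, 0.44, 0.096]), ([242, 217], 0.28, [0.496, 0.221, 0.014])]
horn_mid []
module_mid [([390, 240], 0.81, [0.404, -0.326, 0.031])]
1.6 0.08840427126210151
```

View pics/scene0.png

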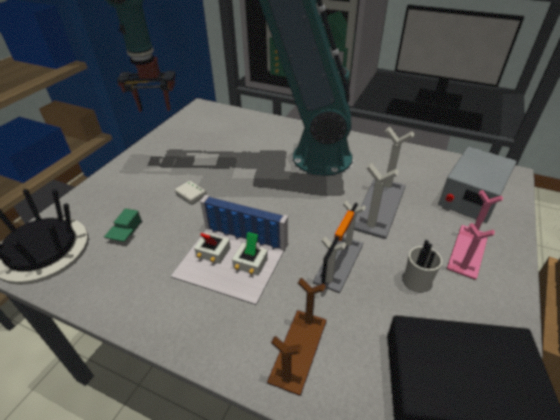

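View pics/top0.png

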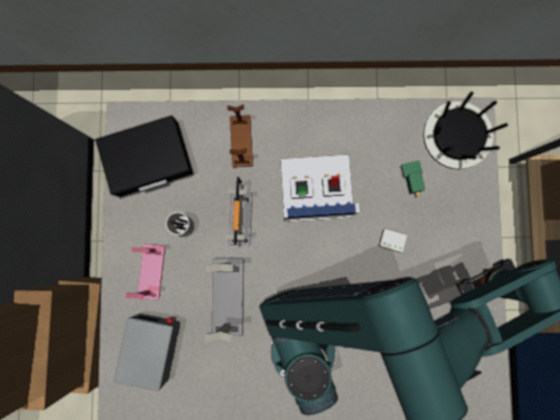

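The scene shows a small grey stand carrying the orange rod (scene 343,250; top 240,215). The look-alikes are a larger empty grey stand (380,200; top 228,298), a brown one (298,350; top 240,135) and a pink one (472,246; top 148,272). I choose the small grey one. The screen is at scene (243,222), with the red unit at (209,245) and the green unit at (251,255). Next I fit the geometry from the depth data.

Run:
```python
from h import *
np.set_printoptions(precision=4,suppress=True)
cs={n:capture(n) for n in("scene","top")}
big=cv2.resize(cs["scene"]["image"][150:310,160:410],None,fx=3.2,fy=3.2,interpolation=cv2.INTER_CUBIC)
cv2.imwrite("pics/crop1.png",big[:600,:800])
def line(P):
    m=P[:,:2].mean(0); u=np.linalg.svd(P[:,:2]-m)[2][0]; u*=np.sign(u[0]); s=(P[:,:2]-m)@u
    return m,u,np.arctan2(u[1],u[0]),s.min(),s.max()
for n,c in cs.items():
    W=pts(c); img=c["image"]; hsv=cv2.cvtColor(img,cv2.COLOR_BGR2HSV).astype(int); H,S,V=np.moveaxis(hsv,-1,0)
    x,y,z=np.moveaxis(W,-1,0)
    reg=(abs(x-.5)<.25)&(abs(y-.22)<.12)&(x<.7)
    org=reg&(H<20)&(S>150)&(V>120)&(z>.13)
    print(n,"orange",org.sum(),line(W[org]),W[org].mean(0),np.percentile(W[org][:,2],[5,50,95]))
    dark=reg&(z>.135)&(V<70)&(x>.35)&(x<.68)
    P=W[dark]; print(" dark",len(P),P.min(0),P.max(0),line(P) if len(P)>5 else 0)
    hi=reg&(z>.13)&(x>.36)&(x<.68); P=W[hi]; print(" high",len(P),P.min(0),P.max(0),line(P))
    base=reg&(z>.006)&(z<.02)&(abs(y-.22)<.07)&(x>.36)&(x<.65); P=W[base][:,:2].astype(np.float32); print(" base",len(P),cv2.minAreaRect(P*1000),P.min(0),P.max(0))
    r2=(abs(x-.58)<.25)&(abs(y+.06)<.22)
    b=r2&(z>.1)&(z<.135)&(H>100)&(H<130)&(S>90); P=W[b]; print(" screen",len(P),line(P) if len(P)>5 else 0, np.percentile(P[:,2],[5,50,95]) if len(P) else 0)
    pl=r2&(z>.003)&(z<.016); P=W[pl][:,:2].astype(np.float32); print(" plate",len(P),cv2.minAreaRect(P*1000))
    for nm,m in(("red",(H<8)|(H>172)),("green",(abs(H-65)<18))):
        k=r2&m&(S>130)&(z>.05)&(x>.45); P=W[k]; print(" ",nm,len(P),P.mean(0) if len(P) else 0,P[np.argsort(-P[:,2])[:6]])
```

```text
scene orange 207 (array([0.4928, 0.2311]), array([ 0.9991, -0.042 ]), np.float64(-0.0420515069197252), np.float64(-0.05315114550025115), np.float64(0.04597751285716952)) [0.4928 0.2311 0.1627] [0.1594 0.1631 0.1652]
 dark 141 [0.3997 0.2211 0.137 ] [0.625  0.2367 0.1601] (array([0.5693, 0.2279]), array([ 0.9992, -0.0396]), np.float64(-0.03957011099254892), np.float64(-0.16973832123476518), np.float64(0.05582523848989388))
 high 747 [0.3899 0.1959 0.13  ] [0.625  0.2626 0.1701] (array([0.5148, 0.2296]), array([ 0.999 , -0.0458]), np.float64(-0.04580896055761102), np.float64(-0.12479599082010571), np.float64(0.11034630691460864))
 base 1008 ((484.69342041015625, 229.7054443359375), (216.7771759033203, 101.78370666503906), 4.52595853805542) [0.3731 0.171 ] [0.5923 0.2737]
 screen 867 (array([ 0.5169, -0.0609]), array([ 0.0569, -0.9984]), np.float64(-1.513861544655834), np.float64(-0.11179006161427463), np.float64(0.11799379850147827)) [0.1025 0.1192 0.1229]
 plate 4889 ((580.1193237304688, -59.90960693359375), (439.0600891113281, 500.2907409667969), 89.87931823730469)
  red 93 [ 0.6207 
[... 1158 characters left out ...]
 screen 536 (array([ 0.5088, -0.0666]), array([ 0.0559, -0.9984]), np.float64(-1.5148219326287773), np.float64(-0.11353405570962002), np.float64(0.11523000390850704)) [0.1128 0.1213 0.126 ]
 plate 6169 ((579.9802856445312, -59.99626159667969), (439.8923645019531, 499.7176513671875), 89.99429321289062)
  red 78 [ 0.6171 -0.1197  0.0793] [[ 0.6272 -0.1186  0.1117]
 [ 0.6312 -0.1261  0.1086]
 [ 0.6278 -0.1226  0.1082]
 [ 0.6314 -0.1298  0.1074]
 [ 0.628  -0.1156  0.1072]
 [ 0.6279 -0.1298  0.1068]]
  green 50 [ 0.5861 -0.0002  0.0887] [[ 0.579   0.0095  0.1071]
 [ 0.5754 -0.0012  0.1063]
 [ 0.5791  0.0023  0.1059]
 [ 0.579  -0.0119  0.1058]
 [ 0.5792  0.013   0.1056]
 [ 0.5791 -0.0012  0.1056]]
```

View pics/crop1.png

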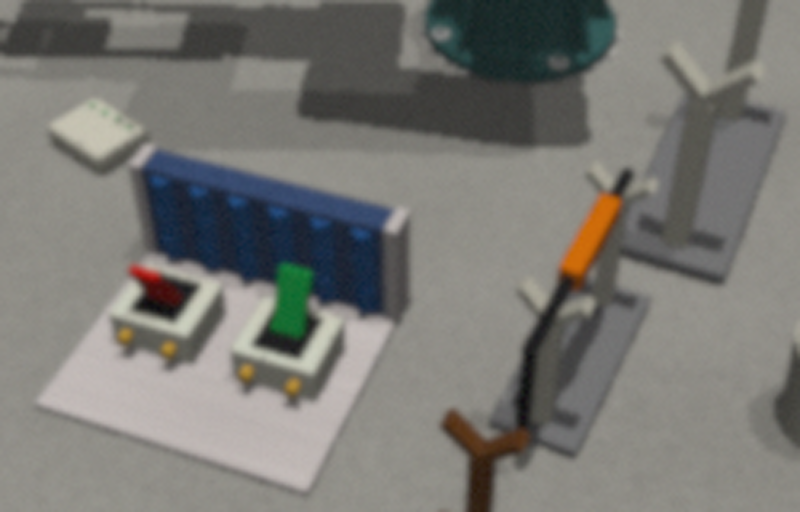

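The crop confirms it: the rod lies in the small grey stand with its bend at the far (+x) end, at crop (525,340), and its leg hanging by the front post. Red leans away from the screen at (155,285) and green leans towards it at (293,300).

```bash
cat >> h.py <<'E'
from scipy.spatial.transform import Rotation as Ro
np.set_printoptions(precision=3,suppress=True)
def quat(h,flip=0):
    h=h+np.pi*flip; c,s=np.cos(h),np.sin(h)
    return Ro.from_matrix(np.array([[c,s,0],[s,-c,0],[0,0,-1]])).as_quat()
def ux(h): return np.array([np.cos(h),np.sin(h),0])
HS=-0.041; G0=np.array([.4918,.2285,.150])   # stand heading, grip centre at rest
OFF=0.010                                    # grasp ahead of grip centre
HR=0.056; PIV=np.array([.610,-.117,.048])
DZ=np.array([0,0,-.019])
def tcp_grip(g,h): return np.asarray(g)+OFF*ux(h)+DZ
def tcp_foot(f,h): return tcp_grip(np.asarray(f)-.13*ux(h)+[0,0,.095],h)
E
python3 - <<'E'
from h import *
print(current_orientation(),current_clock())
for f in (0,1):
  for p,h in((tcp_grip(G0+[0,0,.2],HS),HS),(tcp_grip(G0,HS),HS),(tcp_foot([.68,-.113,.2],HR),HR),(tcp_foot([.68,-.113,.07],HR),HR),(tcp_foot(PIV+[0,0,.022],HR),HR)):
    print(f,p,inverse_kinematics(p,quat(h,f)))
E
```

```text
[ 0.973  0.232 -0.    -0.   ] 1.7
0 [0.502 0.228 0.331] [ 0.301  0.207  1.457 -0.     1.477  1.913]
0 [0.502 0.228 0.131] [ 0.301  0.391  1.72  -0.     1.031  1.913]
0 [ 0.56  -0.12   0.276] [-0.331  0.276  1.497 -0.     1.368  1.184]
0 [ 0.56  -0.12   0.146] [-0.331  0.4    1.658 -0.     1.084  1.184]
0 [ 0.49  -0.124  0.146] [-0.384  0.313  1.802 -0.     1.026  1.131]
1 [0.502 0.228 0.331] [ 0.301  0.207  1.457 -0.     1.477 -1.228]
1 [0.502 0.228 0.131] [ 0.301  0.391  1.72  -0.     1.031 -1.228]
1 [ 0.56  -0.12   0.276] [-0.331  0.276  1.497 -0.     1.368 -1.958]
1 [ 0.56  -0.12   0.146] [-0.331  0.4    1.658 -0.     1.084 -1.958]
1 [ 0.49  -0.124  0.146] [-0.384  0.313  1.802 -0.     1.026 -2.011]
```

Run:
```python
from h import *
p=current_position(); servo_line([p[0],p[1],.34],rate=.2)
q=quat(HS)
move_ptp(tcp_grip(G0+[0,0,.2],HS),q)
move_ptp(tcp_grip(G0+[0,0,.06],HS),q)
print(servo_line(tcp_grip(G0,HS),rate=.08,contact_N=8),current_position())
move_gripper(.012); print(current_finger_gap(),current_grip_force(),current_force())
servo_line(tcp_grip(G0+[0,0,.14],HS),rate=.12)
print(current_finger_gap(),current_force(),current_clock())
for n in("scene","top"):
    c=capture(n); W=pts(c); img=c["image"]; H,S,V=np.moveaxis(cv2.cvtColor(img,cv2.COLOR_BGR2HSV).astype(int),-1,0)
    x,y,z=np.moveaxis(W,-1,0)
    m=(abs(y-.225)<.025)&(x>.56)&(x<.7)&(z>.17)&(z<.32); P=W[m]; print(n,len(P),P.min(0),P.max(0),np.median(P,0), "leg", W[m&(z<.26)].mean(0),W[m&(z<.26)].min(0))
    cv2.imwrite(f"pics/lift_{n}.png",img[100:300,150:430] if n=="scene" else img)
```

```text
False [0.502 0.228 0.131]
0.019915255248497733 29.99951273202896 [ 0.873  0.898 -0.431]
0.019466181440766606 [ 0.567 -0.205 -2.048] 9.125
scene 271 [0.561 0.218 0.199] [0.626 0.232 0.298] [0.62  0.226 0.279] leg [0.621 0.225 0.231] [0.616 0.218 0.199]
top 5 [0.62  0.217 0.21 ] [0.625 0.219 0.292] [0.62  0.218 0.248] leg [0.621 0.218 0.225] [0.62  0.218 0.21 ]
```

The rod is held well: the leg sits at about x 0.620, y 0.223 with its foot at 0.199, as predicted. Now over the screen.

```bash
cat > look.py <<'E'
from h import *
def paddles(tag=None):
    for n in("scene","top"):
        c=capture(n); W=pts(c); H,S,V=np.moveaxis(cv2.cvtColor(c["image"],cv2.COLOR_BGR2HSV).astype(int),-1,0); x,y,z=np.moveaxis(W,-1,0)
        for nm,m in(("red",(H<8)|(H>172)),("green",(abs(H-65)<18))):
            k=(abs(x-.6)<.1)&(abs(y+.06)<.12)&m&(S>130)&(z>.09)&(z<.115); print(n,nm,k.sum(),W[k].mean(0) if k.any() else 0)
        if tag and n=="scene": cv2.imwrite(f"pics/{tag}.png",cv2.resize(c["image"][150:310,160:410],None,fx=3.2,fy=3.2,interpolation=cv2.INTER_CUBIC)[:600,:800])
E
python3 - <<'E'
from look import *
q=quat(HR); u=ux(HR)
move_ptp(tcp_foot(PIV+.072*u+[0,0,.15],HR),q)
print(current_position(),current_clock())
paddles("above")
E
```

```text
[ 0.562 -0.119  0.274] 10.55
scene red 41 [ 0.63  -0.115  0.101]
scene green 76 [0.577 0.001 0.098]
top red 1 [ 0.52  -0.155  0.112]
top green 27 [0.58  0.001 0.1  ]
```

View pics/above.png

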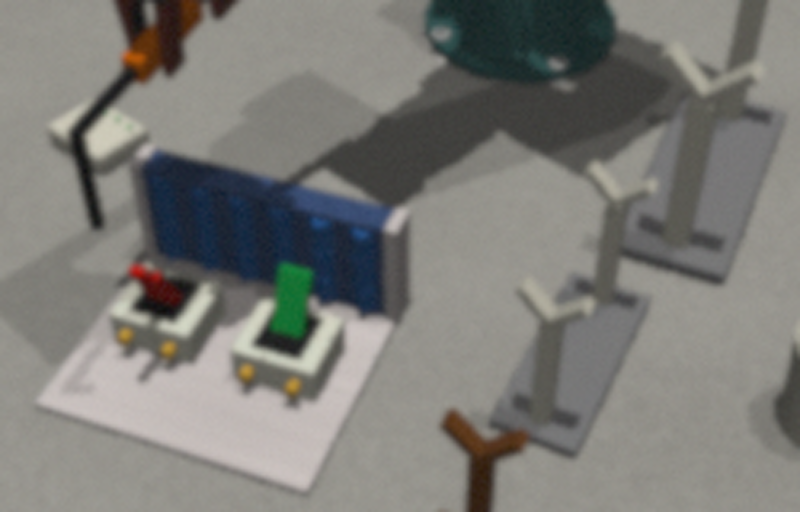

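The rod is held level above the red unit, with the foot at crop (97,225) and red's tip at (138,270). The stand is empty and green has not moved. Next I descend beyond the paddle and pull.

Run:
```python
from look import *
u=ux(HR)
print(servo_line(tcp_foot(PIV+.072*u+[0,0,.022],HR),rate=.08,contact_N=5),current_position())
print(servo_line(tcp_foot(PIV-.008*u+[0,0,.022],HR),rate=.05,contact_N=4),current_position(),current_force(),current_clock())
print(tcp_foot(PIV+[0,0,.022],HR))
paddles("pull")
```

```text
False [ 0.562 -0.12   0.146]
False [ 0.483 -0.124  0.146] [ 1.622 -0.012  0.509] 14.15
[ 0.49  -0.124  0.146]
scene red 46 [ 0.587 -0.113  0.099]
scene green 73 [0.577 0.001 0.098]
top red 18 [ 0.587 -0.113  0.1  ]
top green 26 [0.579 0.001 0.102]
```

View pics/pull.png

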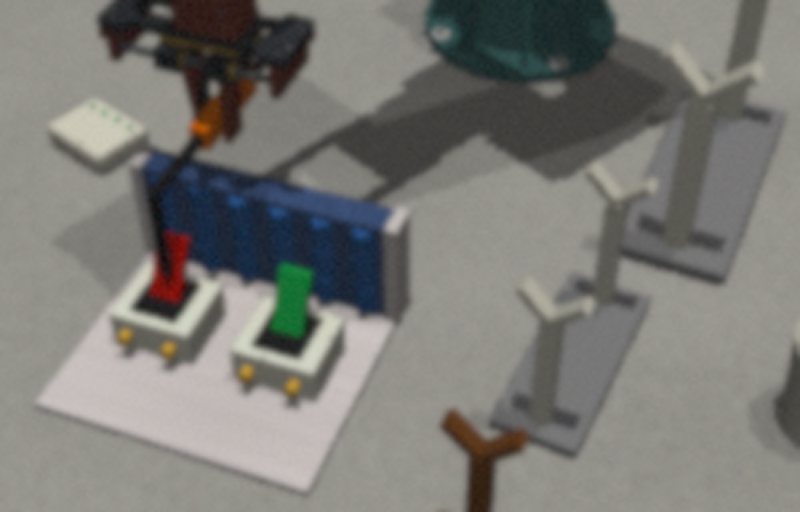

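Red now leans towards the screen at crop (172,265), with the leg against it. The force is still small, so I pull on gently until the stop pushes back.

Run:
```python
from look import *
u=ux(HR)
print(servo_line(tcp_foot(PIV-.022*u+[0,0,.022],HR),rate=.02,contact_N=5),current_position(),current_force(),current_clock())
paddles()
```

```text
False [ 0.467 -0.125  0.146] [0.805 0.087 0.285] 15.1
scene red 54 [ 0.588 -0.114  0.099]
scene green 73 [0.577 0.001 0.098]
top red 21 [ 0.586 -0.112  0.1  ]
top green 28 [ 0.58 -0.    0.1 ]
```

The paddle did not move over another 16 mm of travel, and the force is low. I need to see whether the leg slid past it or the rod turned in the grip.

Run:
```python
from h import *
ims=[]
for n,(r,c0) in (("scene",(165,165)),("top",(150,280))):
    c=capture(n); W=pts(c); ims.append(cv2.resize(c["image"][r:r+95,c0:c0+100],None,fx=4,fy=4,interpolation=cv2.INTER_CUBIC))
    x,y,z=np.moveaxis(W,-1,0); V=c["image"].max(-1)
    m=(V<60)&(abs(x-.6)<.08)&(abs(y+.115)<.05)&(z>.065)&(z<.2)
    P=W[m]; print(n,len(P))
    for a in np.arange(.06,.2,.02):
        k=(P[:,2]>=a)&(P[:,2]<a+.02); print(round(a,2),k.sum(),P[k].mean(0) if k.any() else "")
cv2.imwrite("pics/chk.png",np.hstack(ims)); print(current_finger_gap(),current_grip_force())
```

```text
scene 319
0.06 54 [ 0.525 -0.118  0.073]
0.08 74 [ 0.531 -0.121  0.091]
0.1 56 [ 0.55  -0.118  0.108]
0.12 25 [ 0.593 -0.114  0.13 ]
0.14 23 [ 0.591 -0.114  0.148]
0.16 56 [ 0.571 -0.115  0.173]
0.18 31 [ 0.572 -0.116  0.182]
0.2 0 
top 31
0.06 0 
0.08 1 [ 0.59  -0.12   0.094]
0.1 1 [ 0.591 -0.114  0.113]
0.12 3 [ 0.591 -0.113  0.136]
0.14 1 [ 0.595 -0.113  0.155]
0.16 5 [ 0.586 -0.114  0.174]
0.18 20 [ 0.579 -0.116  0.185]
0.2 0 
0.019969286393639315 29.99991148710251
```

View pics/chk.png

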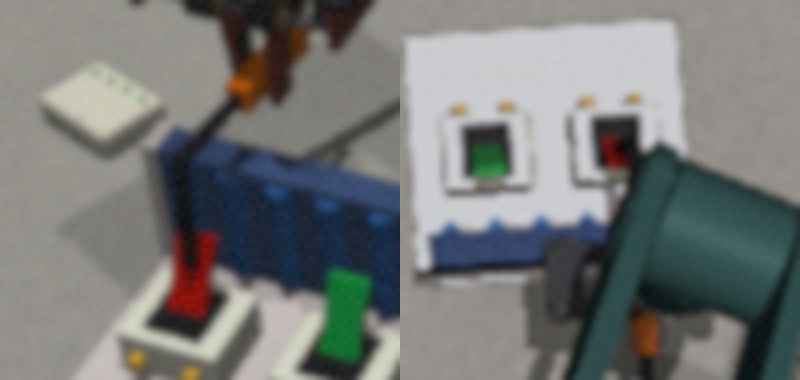

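The paddle is at its stop. The foot only rode up the leaning paddle (scene half, 193,262) and pitched the rod up slightly in the grip. I back off, lift and measure the pitch.

Run:
```python
from look import *
u=ux(HR)
servo_line(tcp_foot(PIV+.035*u+[0,0,.025],HR),rate=.08)
servo_line(tcp_foot(PIV+.035*u+[0,0,.16],HR),rate=.15)
paddles()
move_ptp(tcp_grip(G0+[0,0,.14],HS),quat(HS))
c=capture("scene"); W=pts(c); x,y,z=np.moveaxis(W,-1,0); V=c["image"].max(-1)
m=(abs(y-.225)<.03)&(x>.55)&(x<.7)&(z>.175)&(z<.34)&(V<90); P=W[m]
for a in np.arange(.18,.34,.02):
    k=(P[:,2]>=a)&(P[:,2]<a+.02); print(round(a,2),k.sum(),P[k].mean(0) if k.any() else "")
k=(P[:,0]<.61)&(P[:,2]>.26); print("rod",np.polyfit(P[k,0],P[k,2],1),P[k].mean(0),P.min(0),P.max(0))
H,S,VV=np.moveaxis(cv2.cvtColor(c["image"],cv2.COLOR_BGR2HSV).astype(int),-1,0)
print(current_position(),current_clock(),current_force())
cv2.imwrite("pics/back.png",cv2.resize(c["image"][130:300,270:450],None,fx=3.3,fy=3.3,interpolation=cv2.INTER_CUBIC))
```

```text
scene red 63 [ 0.583 -0.119  0.098]
scene green 73 [0.577 0.    0.098]
top red 0 0
top green 28 [0.58  0.001 0.1  ]
0.18 0 
0.2 10 [0.633 0.222 0.216]
0.22 32 [0.632 0.223 0.23 ]
0.24 35 [0.63  0.224 0.25 ]
0.26 37 [0.628 0.223 0.271]
0.28 48 [0.61  0.225 0.292]
0.3 118 [0.596 0.225 0.305]
0.32 0 
0.34 0 
rod [0.118 0.236] [0.58  0.226 0.304] [0.551 0.217 0.211] [0.635 0.232 0.31 ]
[0.502 0.227 0.271] 18.6833 [ 0.428 -0.073 -2.438]
```

View pics/back.png

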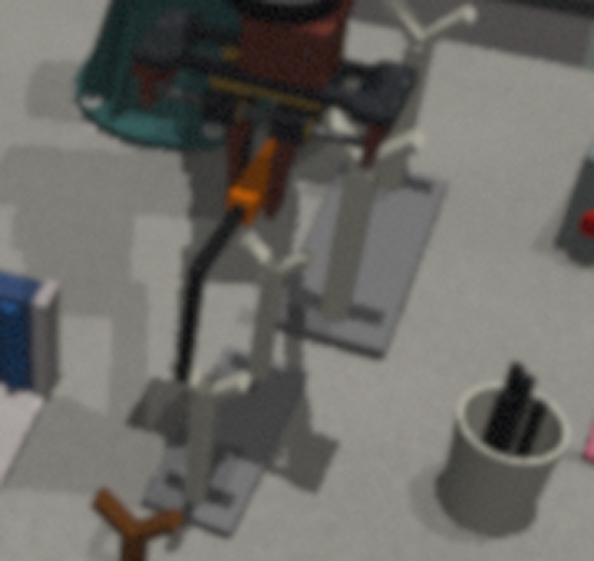

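Red is at its stop and green has not moved. The held rod is pitched up by about 0.105 rad, with its leg at back.png (190,320) above the empty front saddle at (210,390). I tilt the tool to level it and lay it in.

```bash
cat >> h.py <<'E'
def place(g,h,p):
    R=Ro.from_rotvec(p*np.array([-np.sin(h),np.cos(h),0]))*Ro.from_quat(quat(h))
    return np.asarray(g)+OFF*ux(h)+R.apply([0,0,.019]),R.as_quat()
E
python3 - <<'E'
from h import *
p,q=place(G0+[0,0,.10],HS,.105); servo_line(p,q,rate=.08)
c=capture("scene"); W=pts(c); x,y,z=np.moveaxis(W,-1,0); V=c["image"].max(-1)
m=(abs(y-.225)<.03)&(x>.55)&(x<.7)&(z>.17)&(z<.3)&(V<90); P=W[m]
k=(P[:,0]<.61)&(P[:,2]>.23); print("rod",np.polyfit(P[k,0],P[k,2],1)); k=(P[:,2]<.23); print("leg",np.polyfit(P[k,2],P[k,0],1),P[k].mean(0))
p,q=place(G0+[0,0,.02],HS,.105); print(servo_line(p,q,rate=.1,contact_N=6))
p,q=place(G0+[0,0,-.001],HS,.105); print(servo_line(p,q,rate=.03,contact_N=5),current_position()-p,current_force(),current_clock())
E
```

```text
rod [-0.003  0.257]
leg [0.01  0.622] [0.624 0.225 0.2  ]
False
True [-0.     0.     0.001] [0.846 1.336 2.83 ] 20.9667
```

Level, and seated at the expected height. Release and check.

Run:
```python
from look import *
move_gripper(.06); sleep(.3)
p,q=place(G0+[0,0,.12],HS,.105); d=Ro.from_quat(q).apply([0,0,-1])
servo_line(current_position()+.06*d,rate=.08); servo_line(current_position()+[-.05,0,.17],rate=.2)
sleep(.5); paddles()
for n in("scene","top"):
    c=capture(n); W=pts(c); H,S,V=np.moveaxis(cv2.cvtColor(c["image"],cv2.COLOR_BGR2HSV).astype(int),-1,0); x,y,z=np.moveaxis(W,-1,0)
    r=(abs(x-.5)<.2)&(abs(y-.225)<.05)
    o=r&(H<20)&(S>150)&(V>120)&(z>.13); print(n,"orange",o.sum(),W[o].mean(0) if o.any() else "")
    m=r&(x>.56)&(z>.04)&(V<80)&(z<.2); P=W[m]
    if n=="scene":
        k=(P[:,0]<.61)&(P[:,2]>.13); print("rod z(x)",np.polyfit(P[k,0],P[k,2],1),P[k].mean(0),"y(x)",np.polyfit(P[k,0],P[k,1],1)); k=P[:,2]<.13; print("leg",P[k].mean(0),P.min(0))
        cv2.imwrite("pics/end.png",cv2.resize(c["image"][150:310,160:410],None,fx=3.2,fy=3.2,interpolation=cv2.INTER_CUBIC))
print(current_clock(),current_position(),current_force())
```

```text
scene red 63 [ 0.583 -0.119  0.098]
scene green 75 [0.577 0.001 0.098]
top red 32 [ 0.584 -0.118  0.1  ]
top green 28 [0.579 0.001 0.1  ]
scene orange 93 [0.518 0.23  0.163]
rod z(x) [0.117 0.085] [0.585 0.227 0.153] y(x) [-0.064  0.265]
leg [0.602 0.227 0.092] [0.561 0.214 0.042]
top orange 1 [0.45  0.234 0.161]
24.6833 [0.455 0.228 0.36 ] [ 0.531 -0.665 -0.021]
```

View pics/end.png

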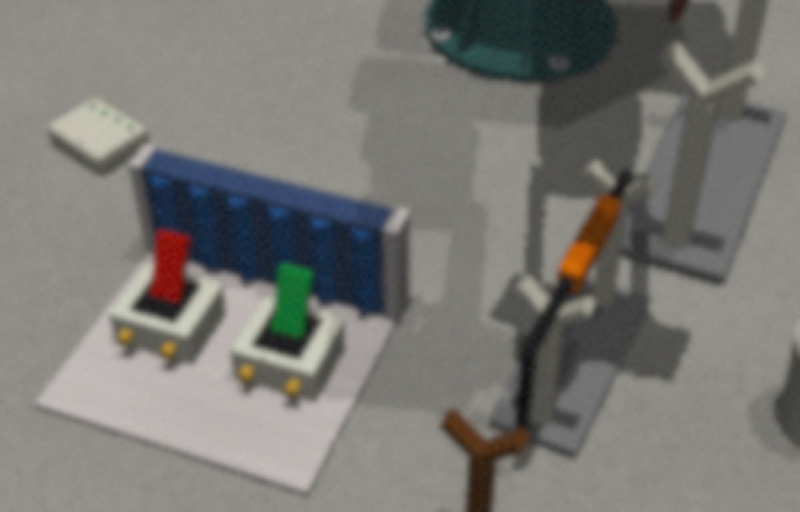

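The rod hangs in both saddles exactly as at the start (bend at crop 528,345), with the orange grip top at 0.163 m. Red leans towards the screen at (170,265), green has not moved, and the hand is clear.

```bash
python3 -c "
from bench import *
print(close_job())"
```

```text
the job is handed in; nothing more can be done
None
```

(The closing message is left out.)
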